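# Cap the gas outlet with a new snap cap from its carton

### The arm

A 7-joint arm with a two-finger parallel gripper is mounted at the origin on a cart in front of the work surface, level with it; the furniture and walls round the work are solid. World frame = base frame: x ahead of the robot, y to its left, z up, the work surface at z = 0. Lengths are in m, angles in rad, forces in N, time in s.
With the tool pointing down it reaches from about 0.425 to 0.8 m from the base axis. Payload 8.3 kg.
Tool frame: the origin (TCP) lies at the very end of the fingers, on their centre line; the grasp point (between the pads) lies env.grasp_offset behind it (env.grasp_offset is the distance from the TCP to the grasp point, in m); z points along the fingers, y is the line along which they close (so a half turn about z gives the same grasp; the last joint's range is limited). The gripper opens to 85 mm and grips with 20 to 120 N. Pads are 22 mm wide; open, the fingers measure 114 mm over their backs; the gripper's body (76 mm by 85 mm) begins 54 mm behind the grasp point. The pads swing forward as they close: fully open they stand 13 mm farther back than shut.
Start: joints at [-0.063, 0.383, 0.016, 1.37, -0.006, 1.388, -0.046], TCP at [0.625, 0, 0.231] pointing down, gripper open.
Joint ranges: [-2.95, 2.95], [-0.25, 2.06], [-1.52, 1.56], [0.18, 2.33], [-1.44, 4.58], [0.02, 2.06], [-3.01, 3.01]. Speed limits (rad/s): [2.39, 2.39, 3.01, 3.01, 3.14, 3.14, 3.14].

### API

Orientations are given as a unit quaternion [x, y, z, w].
In Python, from station import env gives the robot as it stands.
- The arm moves only by the tool send_rows, never from a script. Its argument "motion" is a list that holds one entry, the list of rows, each a list of 4 numbers: the shift along the world's x, y, z in cm, then the turn about the world's z in rad. A call has 1 to 5 rows; each row shifts and turns the commanded pose from where the row before left it; what a row does not reach is not made up. A row lasts 1/10 s, in which the tool goes at most 50 mm and 8.59 degrees, less where a joint would pass 70% of its speed; a pose out of reach is approached as far as the arm can. A call is refused whole if a number of a shift passes 5 or a number of a turn 0.15, either way. A call with a gripper value outside its range is refused whole. "hand" is the opening, from -1 (shut) to 1 (fully open), set as the call begins (left out, the last holds). The fingers move at their own pace and stop on an object; "grip_force" is the grip in N (left out, the last holds). Time passes only in rows, so rows that do not move let the fingers close. It gives the time, the measured TCP pose, the force, the opening and the grip force at its end, in the units of the state.
- env.get_state(): the state, without advancing time (a new reading comes with each control period).
- env.get_image(name): name is "scene" or "side" or "wrist"; returns the picture (480x640x3 uint8, red, green, blue); there is no depth.
- env.camera_info(name): a dict with "intrinsics" (3x3 intrinsics, pixels), "k1" (the pictures are not rectified: a ray, as slopes to the right and down, at radius r is drawn at 1 + k1 r^2 times it, then the intrinsics apply), "origin" and "attitude" of the camera in the world; the wrist camera has in their place "tool_from_camera" (4x4, takes a point from camera to tool coordinates, whose origin is the TCP and whose axes are the flange's). Camera axes: x right, y up, looking along -z (the intrinsics and any distortion apply to the point x, -y, -z); pixel columns grow to the right and rows downward; lengths in m; the calibration is good to about 2 mm. A picture is of the moment at which its call begins: read the wrist's pose just before it. camera_info takes no time and is no camera call.
- env.sign_off(): hands the job in; it is judged then, once.
Trained networks look in the newest picture that a camera, given by its name, has taken for a name from the list of things; names that differ only in an ending like _2 or _b are one class to them, and where a whole thing is asked for, a point or a joint stands for the part that bears it (a point fixed in the world has none). Each returns a list of dicts, best first, with "conf" (0 to 1); they miss things now and then, are a little off and sometimes report something else, mostly with a low value. They report only what shows in the picture. A call takes as long as a camera call. They do not tell look-alikes from the thing itself.
- env.find_in(camera, thing): "rect" ([left, top, right, bottom] in pixels, round what is visible of it).
- env.silhouettes(camera, thing): "mask" (480x640 bool, what is visible of it) and "rect" ([left, top, right, bottom] in pixels, round what is visible of it).
- env.tip_of(camera, thing): "location" ([column, row] in pixels: a listed point, or the origin of a listed thing).
The state is a dict: "clock": time; "joint_positions": joint angles; "dq": joint speeds; "joint_efforts": joint torques, N m; "tool_pos": TCP position; "ee_rot": TCP orientation; "contact_force": force on the tool from outside, world axes, zero at the start; "moment": the same for the moment, N m; "finger_gap": finger opening in m; "grip_force": force on a finger pad.
Only numpy, scipy, OpenCV 4.12 (cv2) and the standard library are available. Lean on these libraries where they do the work, as an engineer would, in place of code of your own. Each camera call takes 0.05 s, during which the arm holds its last target. There are 200 camera calls.

### The job

Fold both flaps of the small cardboard carton right back so that they stay open, take the grey snap cap out and press it straight down onto the ball-lock stud of the gas outlet until it clicks and sits fully home. Do not stop at the click and do not let go: finish while your fingers still press the seated cap firmly down. Leave the specimen cup, the dropper bottle and the kidney dish where they stand.

Things in the scene. Friction and masses are not known exactly. Their poses are not given: they have to be found in the camera images.
- carton: open-topped brown cardboard carton, fixed to the worktop, outer 130 mm (its x) by 100 mm (its y), 50 mm high, walls and floor 3 mm; origin: centre of its underside, z up, yaw within 0.35 rad of the robot's x. It stands either left or right of the gas outlet
- flap_near (a joint): angle of the carton flap on the side nearer the robot: 0 = lying flat over the carton, 1.57 = upright, 2.6 = folded right back (its stop); starts half raised at 0.9 to 1.25. The flap is 50 mm long, 98 mm wide, 3 mm thick, and its stiff crease (about 0.02 Nm of friction) keeps it wherever it is left. A closed gripper put down into the gap between the two flaps' free edges (67 mm or more) can push it up and over, rising a little with its edge
- flap_far (a joint): the same for the flap on the side away from the robot; it mirrors the near one
- flap_near_hinge (a point): middle of the near flap's crease, on the carton rim (65 mm along the carton's -x from its centre, 50 mm above the worktop); the crease runs along the carton's y
- flap_far_hinge (a point): middle of the far flap's crease, on the carton rim (65 mm along the carton's +x from its centre, 50 mm above the worktop)
- cap: loose grey plastic snap cap, about 30 g, standing upright on the carton's floor within 15 mm of its middle; origin: centre of its open underside, z up. A hollow skirt 33 mm across and 19 mm tall (mouth 20 mm across inside its lip), then a brim 40 mm across whose upper face is 22 mm above the origin, then a solid round finger boss 16 mm across that ends 45 mm above the origin. Grip it by the boss, fingertips just above the brim; the brim can take the push
- cap_boss (a point): centre of the top of the cap's finger boss, 45 mm above the cap's origin
- outlet: gas outlet fixed to the worktop: aluminium plate 80 x 64 x 8 mm with a round steel body 42 mm across, a collar 36 mm across whose top is 36 mm above the worktop, and on it an upright brass stud 18 mm across and 17 mm tall with a tapered nose; a hose nipple points along its x. Origin: centre of its underside
- stud_seat (a point): point on the stud's axis at the top of the collar, 36 mm above the worktop: the cap's origin comes here when it is fully home. The stud's nose ends 17 mm above it
- stud_balls (a point): point on the stud's axis 8 mm above the seat, level with four spring balls that stand 3.7 mm out of the stud. The cap meets them with its origin 11 mm above the seat; the push peaks at 8 to 14 N, then about 6 mm above the seat it clicks through: the balls draw the cap down (up to 10 N) till its skirt lands on the collar and the force rises again, by 10 N or more per mm
- collar: the steel collar under the stud, 36 mm across and 8 mm tall, fixed to the outlet; origin: centre of its underside, 8 mm below the seat point. Its top is what the skirt of the seated cap is pressed against
- specimen_cup: bystander: clear lidded specimen cup, 62 mm across, 67 mm tall, upright; origin at the centre of its underside
- dropper: bystander: brown dropper bottle, 34 mm across, 102 mm tall, upright; origin at the centre of its underside
- kidney_dish: bystander: white kidney dish, 78 x 149 x 28 mm; origin at the centre of its underside
Things that resemble listed ones, but are neither listed nor needed, are in the scene too. What is shaped like the cap but yellow is not meant.

How it is judged:
On the way, in this order (a step that is already met when the one before it is completed fails the run):
1. both carton flaps are folded back past upright (over 1.9 rad) (value of joint each of flap_near, flap_far above 1.9 rad), for 0.2 s.
2. the cap is lifted clear of the carton in the fingers (height (world z) of cap above 0.056 m and z of cap in the frame of stud_seat above 0.016 m and contact force between cap and the fingers above 0.5 N and contact force between cap and carton below 0.05 N), for 0.2 s.
3. the cap has snapped over the stud's balls and sits home on the collar (z of cap in the frame of stud_seat below 0.003 m and horizontal distance between cap and stud_seat below 0.004 m and angle between cap's own z axis and vertical below 0.1 rad), for 0.2 s.
At the end, for the whole second after the job is handed in: The cap sits home on the collar (origin less than 3 mm above the seat point, within 4 mm sideways, tilted under 0.1 rad), both flaps stay beyond 1.9 rad, and the fingers still touch the cap and press it down on the collar with more than 3 N through the last second (all of step 1 and all of step 3 and contact force between cap and the fingers above 1 N and contact force between cap and collar above 3 N); the arm keeps its last pose, push and grip.
It fails at once if the specimen cup is pushed more than 40 mm or tipped (distance of specimen_cup from where it was at the start of the episode above 0.04 m or angle between specimen_cup's own z axis and vertical above 0.6 rad).
It fails at once if the dropper bottle is pushed more than 40 mm or tipped (distance of dropper from where it was at the start of the episode above 0.04 m or angle between dropper's own z axis and vertical above 0.6 rad).
It fails at once if the kidney dish is pushed more than 40 mm or tipped (distance of kidney_dish from where it was at the start of the episode above 0.04 m or angle between kidney_dish's own z axis and vertical above 0.6 rad).
It also fails if it takes over 51 s, if anything falls off the work surface, if the arm or the gripper's body presses on something with over 40 N, if the wrist force passes 120 N, or if a joint passes its speed limit or range.

## Working session

There is one attempt and no reset: what is moved stays moved. The work goes in short steps, Python scripts to look and compute and a tool call to move; the robot and the scene stay as the last step left them, time stands still between calls to the robot, and variables do not carry over. Pictures are saved under pics/ and viewed, at most 10 in all, crops included, and the job is handed in when it is done.

Besides the shell and the picture viewer there is one more tool, called by a JSON object that holds its "method" and its "body". send_rows: Moves the arm, as the interface text tells. Its arguments: {"type":"object","properties":{"motion":{"type":"array"},"hand":{"type":"number"},"grip_force":{"type":"number"}},"required":["motion"]}

```bash
mkdir -p pics
cat > h.py <<'E'
from station import env
import numpy as np, cv2
from scipy.spatial.transform import Rotation as R
def cam(n,st=None):
    c=env.camera_info(n);K=np.array(c["intrinsics"]);k1=c["k1"]
    if "origin" in c:
        a=np.array(c["attitude"]); 
        Rm=a if a.shape==(3,3) else R.from_quat(a).as_matrix()
        return K,k1,Rm,np.array(c["origin"])
    st=st or env.get_state();T=np.array(c["tool_from_camera"]);Rt=R.from_quat(st["ee_rot"]).as_matrix()
    return K,k1,Rt@T[:3,:3],Rt@T[:3,3]+np.array(st["tool_pos"])
def ray(C,uv):
    K,k1,Rm,o=C
    p=cv2.undistortPoints(np.array([[uv]],float),K,np.array([k1,0,0,0.]))[0,0]
    d=Rm@np.array([p[0],-p[1],-1]);return o,d/np.linalg.norm(d)
def proj(C,X):
    K,k1,Rm,o=C
    p=Rm.T@(np.array(X)-o);s=np.array([p[0],-p[1]])/-p[2];s=s*(1+k1*(s@s))
    return K[:2,:2]@s+K[:2,2]
def atz(C,uv,z):
    o,d=ray(C,uv);return o+d*(z-o[2])/d[2]
def tri(rs):
    A=0;b=0
    for o,d in rs:
        P=np.eye(3)-np.outer(d,d);A=A+P;b=b+P@o
    x=np.linalg.solve(A,b);return x,[np.linalg.norm((np.eye(3)-np.outer(d,d))@(x-o)) for o,d in rs]
E
cat > a.py <<'E'
from h import *
np.set_printoptions(precision=4,suppress=True)
print(env.camera_info("scene"),env.grasp_offset)
print(env.get_state())
ims=[]
for n in ["scene","side","wrist"]:
    im=env.get_image(n);cv2.imwrite(f"pics/{n}0.png",im[:,:,::-1]);C=cam(n)
    for t in ["cap","cap_boss","stud_seat","stud_balls","flap_near_hinge","flap_far_hinge","carton","outlet","specimen_cup","dropper","kidney_dish"]:
        print(n,t,[(np.round(r["location"],1),round(r["conf"],2)) for r in env.tip_of(n,t)])
E
python3 a.py
```

```text
{'intrinsics': array([[607.712 ,   0.    , 319.0298],
       [  0.    , 607.712 , 242.5294],
       [  0.    ,   0.    ,   1.    ]]), 'k1': -0.1822350304965621, 'origin': array([-0.0106, -0.7807,  0.668 ]), 'attitude': array([ 0.4562, -0.1518, -0.2768,  0.832 ])} 0.0187
{'clock': 0.0, 'joint_positions': array([-0.0629,  0.3843,  0.0164,  1.3712, -0.0063,  1.3882, -0.0465]), 'dq': array([ 0.0009, -0.0012,  0.0002,  0.0011, -0.0002,  0.0015, -0.0014]), 'joint_efforts': array([ -0.0005, -62.7589,   0.8437, -37.1826,   0.0165,   0.014 ,
        -0.0001]), 'tool_pos': array([0.6245, 0.0001, 0.2302]), 'ee_rot': array([ 0.7071,  0.7071, -0.0007, -0.0007]), 'contact_force': array([0.1078, 0.331 , 0.077 ]), 'moment': array([0.0318, 0.0371, 0.0125]), 'grip_force': 0.0, 'finger_gap': 0.08510459835094705}
scene cap [(array([284. , 271.2]), 0.6), (array([342.1, 293. ]), 0.48)]
scene cap_boss [(array([283.1, 250.4]), 0.64), (array([345.2, 275.4]), 0.47)]
scene stud_seat [(array([253.5, 227.2]), 0.96)]
scene stud_balls [(array([253.3, 223.4]), 0.86), (array([191.1, 251.9]), 0.66)]
scene flap_near_h
[... 1143 characters left out ...]
ay([189. , 177.5]), 0.84), (array([239.4, 307.9]), 0.83), (array([231.7, 415.6]), 0.83)]
wrist cap_boss [(array([227.6, 332.1]), 0.98), (array([171.5, 182.2]), 0.85), (array([317.6, 441.9]), 0.65), (array([220.8, 448.6]), 0.64)]
wrist stud_seat [(array([172.9,  11.1]), 0.79)]
wrist stud_balls [(array([171.4,   7.4]), 0.86)]
wrist flap_near_hinge [(array([145.5, 315.9]), 0.68)]
wrist flap_far_hinge [(array([296.7, 330.3]), 0.83)]
wrist carton [(array([231.7, 297.5]), 0.84)]
wrist outlet [(array([188.5,  19.5]), 0.58)]
wrist specimen_cup [(array([191.4,  19.2]), 0.58), (array([235.5, 308.6]), 0.34)]
wrist dropper [(array([416.6, 345.4]), 0.72)]
wrist kidney_dish [(array([191.3,  18.9]), 0.64)]
```

```bash
cat > b.py <<'E'
from h import *
np.set_printoptions(precision=4,suppress=True)
C={n:cam(n) for n in ["scene","side","wrist"]}
P={"boss":dict(side=(295.9,291.3),wrist=(227.6,332.1)),"capo":dict(side=(298,305.4),wrist=(239.4,307.9)),"seat":dict(scene=(253.5,227.2),side=(350.5,195.6),wrist=(172.9,11.1)),
"balls":dict(scene=(253.3,223.4),side=(350.4,194.1),wrist=(171.4,7.4)),
"near":dict(scene=(306.1,287.4),side=(267.4,269),wrist=(145.5,315.9)),"far":dict(scene=(368.5,266.4),side=(328.8,305.4),wrist=(296.7,330.3)),
"carton":dict(scene=(336.2,293.9),side=(297.9,301.7),wrist=(231.7,297.5)),"outlet":dict(scene=(254.6,242.1),side=(349.4,206.6)),
}
for k,v in P.items(): print(k,*tri([ray(C[n],u) for n,u in v.items()]))
print("drop",atz(C["side"],(380.9,365.4),0),atz(C["wrist"],(416.6,345.4),0),"cup",atz(C["scene"],(307.7,364.7),0),atz(C["side"],(191.4,315.1),0),"dish",atz(C["scene"],(189.8,253.6),0))
a=[cv2.resize(cv2.imread(f"pics/{n}0.png")[120:420,100:500],(800,600)) if 0 else cv2.imread(f"pics/{n}0.png") for n in C]
m=np.vstack([np.hstack([cv2.resize(a[0][150:450,120:520],(400,300)),cv2.resize(a[1][150:450,120:520],(400,300))]),np.hstack([cv2.resize(a[2],(400,300)),cv2.resize(a[1][230:350,220:380],(400,300))])])
cv2.imwrite("pics/m0.png",m)
E
python3 b.py
```

```text
boss [ 0.5413 -0.113   0.0491] [np.float64(0.001856318784013125), np.float64(0.0018563187840131795)]
capo [ 0.5428 -0.112   0.0041] [np.float64(0.002058477154515049), np.float64(0.0020584771545151368)]
seat [0.5157 0.1441 0.0317] [np.float64(0.0006388891158477056), np.float64(0.0016205056253046119), np.float64(0.0012960965346063941)]
balls [0.5165 0.1443 0.0387] [np.float64(0.001815049580256616), np.float64(0.00195105057081253), np.float64(0.00039234846547154997)]
near [ 0.4719 -0.0973  0.0464] [np.float64(0.002572534322758278), np.float64(0.003140562928841636), np.float64(0.0010914412385657048)]
far [ 0.6015 -0.112   0.0442] [np.float64(0.0022489181705560935), np.float64(0.0025187127421709863), np.float64(0.002090016264685928)]
carton [ 0.5364 -0.1022  0.0015] [np.float64(0.0013252964168170176), np.float64(0.0016784952543972874), np.float64(0.0010803227546338043)]
outlet [ 0.5154  0.1456 -0.0041] [np.float64(0.0009287263443098217), np.float64(0.0009287263443096607)]
drop [ 0.7163 -0.1476  0.    ] [ 0.7216 -0.1548  0.    ] cup [ 0.3899 -0.2158  0.    ] [ 0.3832 -0.2136  0.    ] dish [0.3848 0.1801 0.    ]
```

View pics/m0.png

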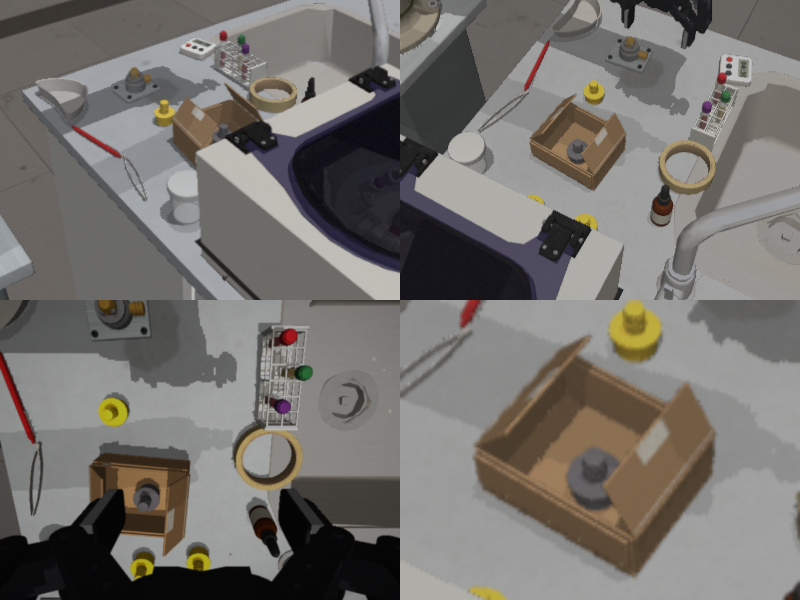

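The picture shows the grey cap standing in the carton at wrist pixel (235, 315) and side pixel (297, 300). The yellow look-alikes stand outside the carton at wrist (189, 178), (231, 430) and (317, 425). The one meant is grey and inside the carton, which the lower-right crop confirms. The outlet stud is at side pixel (350, 195).

Next I fold the near flap.

{"method": "send_rows", "body": {"motion": [[[-3,-3.5,-1,-0.04],[-3,-3.5,-1,-0.04],[-2.8,-3.5,-1,-0.03],[0,0,0,0],[0,0,0,0]]], "hand": -1}}

```text
clock: 2.3
tool_pos: [0.5364, -0.1061, 0.2015]
ee_rot: [0.746, 0.666, 0.0, 0.0]
contact_force: [0.7, 0.7, -0.1]
finger_gap: 0.0121
grip_force: 0.0
```

{"method": "send_rows", "body": {"motion": [[[0,0,-4,0],[0,0,-4,0],[0,0,-2.5,0],[0,0,-1.7,0],[0,0,0,0]]]}}

```text
clock: 2.8
tool_pos: [0.5361, -0.103, 0.0768]
ee_rot: [0.744, 0.668, -0.001, -0.002]
contact_force: [-0.6, 0.6, -0.3]
finger_gap: 0.0
grip_force: 0.0
```

{"method": "send_rows", "body": {"motion": [[[-2,0.2,0,0],[-2,0.2,0,0],[-2,0.2,0,0],[-1.3,0.2,0,0],[-1,0.1,-0.3,0]]]}}

```text
clock: 3.3
tool_pos: [0.4553, -0.0953, 0.0782]
ee_rot: [0.744, 0.668, 0.001, 0.001]
contact_force: [1.5, 1.0, 0.4]
finger_gap: -0.0001
grip_force: 0.3
```

{"method": "send_rows", "body": {"motion": [[[0,0,0,0],[2,-0.2,0.5,0],[3,-0.3,0,0],[3,-0.3,0,0],[3,-0.3,0,0]]]}}

```text
clock: 3.8
tool_pos: [0.5661, -0.1068, 0.0816]
ee_rot: [0.745, 0.667, 0.0, 0.0]
contact_force: [0.5, -0.0, 0.2]
finger_gap: -0.0004
grip_force: 0.4
```

{"method": "send_rows", "body": {"motion": [[[2,-0.2,0,0],[1.5,-0.2,0,0],[1,-0.1,0,0],[0.9,0,-0.5,0],[0,0,0,0]]]}}

```text
clock: 4.3
tool_pos: [0.6185, -0.1116, 0.0753]
ee_rot: [0.745, 0.667, -0.0, -0.0]
contact_force: [0.1, -0.1, 0.4]
finger_gap: -0.0
grip_force: 0.0
```

{"method": "send_rows", "body": {"motion": [[[-2,0.2,0.5,0],[-3,0.3,4,0],[-3,0.3,4,0],[0,0,4,0],[0,0,0,0]]], "hand": 0.2}}

```text
clock: 4.8
tool_pos: [0.54, -0.1044, 0.2078]
ee_rot: [0.745, 0.667, 0.004, 0.004]
contact_force: [0.9, 0.1, -0.7]
finger_gap: 0.0512
grip_force: 0.0
```

```bash
cat > c.py <<'E'
from h import *
np.set_printoptions(precision=4,suppress=True)
st=env.get_state();print(st["tool_pos"],st["clock"])
C={"side":cam("side"),"wrist":cam("wrist",st)};a={}
for n in ["wrist","side"]:
    a[n]=env.get_image(n)[:,:,::-1].copy()
    for t in ["cap","cap_boss","flap_near_hinge","flap_far_hinge"]:
        for r in env.tip_of(n,t):
            u=r["location"];z=dict(cap=.003,cap_boss=.048).get(t,.05);print(n,t,np.round(u,1),round(r["conf"],2),atz(C[n],u,z))
cv2.imwrite("pics/m1.png",np.vstack([np.hstack([cv2.resize(a["wrist"],(400,300)),cv2.resize(a["side"][230:350,220:380],(400,300))])]))
E
python3 c.py
```

```text
[ 0.54   -0.1044  0.2078] 4.8
wrist cap [322.3 208.8] 0.89 [ 0.5421 -0.112   0.003 ]
wrist cap [326.9 342. ] 0.82 [ 0.5325 -0.2399  0.003 ]
wrist cap [259.7  52.7] 0.82 [0.5075 0.0156 0.003 ]
wrist cap_boss [322.5 222.1] 0.93 [ 0.5418 -0.1122  0.048 ]
wrist cap_boss [248.   39.4] 0.89 [0.5061 0.018  0.048 ]
wrist cap_boss [322.  373.5] 0.58 [ 0.5272 -0.2424  0.048 ]
wrist flap_near_hinge [229.7 210.8] 0.89 [ 0.4746 -0.0955  0.05  ]
wrist flap_far_hinge [408.2 210.9] 0.94 [ 0.606  -0.1102  0.05  ]
side cap [313.6 249.8] 0.8 [0.5058 0.0104 0.003 ]
side cap [298.6 307.9] 0.7 [ 0.5438 -0.1154  0.003 ]
side cap [304.5 376.5] 0.57 [ 0.6157 -0.2239  0.003 ]
side cap [253.7 364.6] 0.48 [ 0.5317 -0.2443  0.003 ]
side cap_boss [296.1 290.6] 0.75 [ 0.5385 -0.1108  0.048 ]
side cap_boss [315.6 231.2] 0.72 [0.5059 0.0201 0.048 ]
side cap_boss [303.  367.1] 0.63 [ 0.6177 -0.2292  0.048 ]
side cap_boss [248.1 349.3] 0.55 [ 0.5258 -0.2427  0.048 ]
side flap_near_hinge [265.6 268.5] 0.62 [ 0.469  -0.0963  0.05  ]
side flap_far_hinge [329.  304.4] 0.79 [ 0.6015 -0.1106  0.05  ]
```

View pics/m1.png

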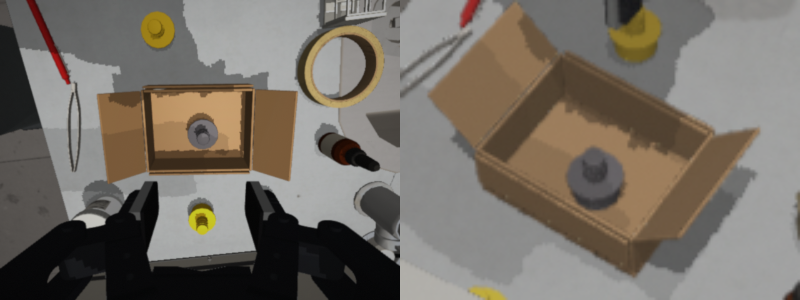

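The picture shows both flaps folded well back: near flap at (125, 135), far flap at (275, 135). The grey cap is upright at (202, 132) in the mosaic's wrist view.

Now I descend on the boss.

{"method": "send_rows", "body": {"motion": [[[0.2,-0.8,-4,0],[0,0,-4,0],[0,0,-4,0],[0,0,-3,0],[0,0,0,0]]]}}

```text
clock: 5.8
tool_pos: [0.5365, -0.1113, 0.0465]
ee_rot: [0.745, 0.667, -0.003, -0.003]
contact_force: [-0.2, 0.2, -0.3]
finger_gap: 0.0516
grip_force: 0.0
```

{"method": "send_rows", "body": {"motion": [[[0,0,-1,0],[0,0,-1,0],[0,0,-0.5,0],[0,0,0,0],[0,0,0,0]]]}}

```text
clock: 6.3
tool_pos: [0.5405, -0.112, 0.0267]
ee_rot: [0.745, 0.667, 0.0, 0.0]
contact_force: [-0.1, -0.6, 0.4]
finger_gap: 0.0511
grip_force: 0.0
```

{"method": "send_rows", "body": {"motion": [[[0.1,0,0.1,0],[0,0,0,0],[0,0,0,0],[0,0,0,0],[0,0,0,0]]], "hand": -1, "grip_force": 80}}

```text
clock: 6.8
tool_pos: [0.5416, -0.112, 0.0277]
ee_rot: [0.745, 0.667, 0.0, 0.0]
contact_force: [0.0, 0.4, 5.5]
finger_gap: 0.0129
grip_force: 78.1
```

{"method": "send_rows", "body": {"motion": [[[0,0,0,0],[0,0,0,0],[0,0,2,0],[0,0,4,0],[0,0,4,0]]]}}

```text
clock: 7.3
tool_pos: [0.5399, -0.1118, 0.1272]
ee_rot: [0.745, 0.667, -0.001, -0.001]
contact_force: [0.2, -0.4, -0.7]
finger_gap: 0.0131
grip_force: 78.1
```

{"method": "send_rows", "body": {"motion": [[[0,0,3,0],[0,0,0,0],[0,0,0,0],[0,0,0,0],[0,0,0,0]]]}}

```text
clock: 7.8
tool_pos: [0.5401, -0.1118, 0.1555]
ee_rot: [0.745, 0.667, -0.001, -0.001]
contact_force: [0.4, 0.3, -0.7]
finger_gap: 0.013
grip_force: 78.1
```

{"method": "send_rows", "body": {"motion": [[[-0.5,4,0,0.05],[-0.5,5,0,0.06],[-0.5,5,0,0],[-0.5,5,0,0],[-0.5,4,0,0]]]}}

```text
clock: 8.3
tool_pos: [0.5148, 0.1204, 0.1561]
ee_rot: [0.706, 0.708, -0.001, -0.001]
contact_force: [1.0, 0.8, -0.4]
finger_gap: 0.0128
grip_force: 78.2
```

{"method": "send_rows", "body": {"motion": [[[0,2.6,0,0],[0,0,-2,0],[0,0,0,0],[0,0,0,0],[0,0,0,0]]]}}

```text
clock: 8.8
tool_pos: [0.5165, 0.1422, 0.1374]
ee_rot: [0.708, 0.706, -0.0, 0.0]
contact_force: [0.6, -0.9, -0.2]
finger_gap: 0.0134
grip_force: 78.2
```

```bash
cat > d.py <<'E'
from h import *
import sys
np.set_printoptions(precision=4,suppress=True)
st=env.get_state();print(st["tool_pos"],st["ee_rot"],st["clock"])
C={"scene":cam("scene"),"side":cam("side"),"wrist":cam("wrist",st)};a={};Q={}
for n in C:
    a[n]=env.get_image(n)[:,:,::-1].copy()
    for t in ["cap","cap_boss","stud_seat","stud_balls","collar","outlet"]:
        for r in env.tip_of(n,t):
            u=r["location"]
            z={"stud_seat":.036,"stud_balls":.044,"collar":.028,"outlet":0}.get(t,st["tool_pos"][2]+(-.024 if t=="cap" else .021))
            X=atz(C[n],u,z)
            if np.hypot(*(X[:2]-st["tool_pos"][:2]))<.06:
                print(n,t,np.round(u,1),round(r["conf"],2),X); Q.setdefault(t,{}).setdefault(n,u)
for t,q in Q.items():
    if len(q)>1: print(t,*tri([ray(C[n],u) for n,u in q.items()]))
def crop(n):
    u=proj(C[n],[.516,.1445,.08]).astype(int);i=a[n];x=np.clip(u[0]-60,0,520);y=np.clip(u[1]-55,0,390)
    return cv2.resize(i[y:y+90,x:x+120],(400,300),interpolation=cv2.INTER_CUBIC)
cv2.imwrite(f"pics/{sys.argv[1]}.png",np.vstack([np.hstack([crop("scene"),crop("side")]),np.hstack([cv2.resize(a["wrist"],(400,300)),np.zeros((300,400,3),np.uint8)])]))
E
python3 d.py m2
```

```text
[0.5165 0.1422 0.1374] [ 0.7077  0.7065 -0.0001  0.0001] 8.8
scene cap [251.9 189.5] 0.69 [0.5208 0.1508 0.1134]
scene cap_boss [252.7 173.4] 0.63 [0.5136 0.1313 0.1584]
scene stud_seat [250.2 226.5] 0.94 [0.5077 0.1445 0.036 ]
scene stud_balls [253.5 224.7] 0.72 [0.5101 0.1348 0.044 ]
scene outlet [254.8 242.8] 0.75 [0.511  0.1359 0.    ]
side cap [349.6 166.8] 0.87 [0.5152 0.1397 0.1134]
side cap_boss [349.3 145. ] 0.51 [0.5092 0.1477 0.1584]
side stud_seat [349. 196.] 0.87 [0.5168 0.1385 0.036 ]
side stud_balls [352.1 192.4] 0.94 [0.5211 0.1431 0.044 ]
side collar [348.1 198.5] 0.72 [0.5151 0.1384 0.028 ]
side outlet [347.5 208. ] 0.71 [0.5147 0.1381 0.    ]
wrist cap [321.7 280.2] 0.92 [0.5169 0.1437 0.1134]
wrist cap [306.3 375.8] 0.61 [0.5098 0.0961 0.1134]
wrist cap_boss [305.1 416.7] 0.81 [0.5112 0.1111 0.1584]
wrist cap_boss [321.  336.6] 0.7 [0.5168 0.1423 0.1584]
wrist stud_seat [321.  235.9] 0.75 [0.5164 0.1409 0.036 ]
wrist stud_balls [328.3 239.9] 0.85 [0.5207 0.1407 0.044 ]
wrist collar [324.1 230.8] 0.73 [0.5183 0.1419 0.028 ]
wrist collar [321.2 283. ] 0.24 [0.5165 0.1064 0.028 ]
wrist outlet [325.6 218. ] 0.62 [0.5195 0.1433 0.    ]
cap [0.5162 0.1427 0.1151] [np.float64(0.002868029607107116), np.float64(0.003499345357834028), np.float64(0.0016875347734533882)]
cap_boss [0.5126 0.1264 0.1696] [np.float64(0.008069608638099607), np.float64(0.008045686583077916), np.float64(0.004718313795897288)]
stud_seat [0.5135 0.1428 0.0339] [np.float64(0.005972524193205475), np.float64(0.002721040340078914), np.float64(0.0038004125217723276)]
stud_balls [0.5187 0.1428 0.0404] [np.float64(0.004374691268354859), np.float64(0.003087155114368694), np.float64(0.0036580888586168095)]
outlet [ 0.5158  0.1419 -0.0043] [np.float64(0.0013042395930138928), np.float64(0.0026509462664192083), np.float64(0.003727195928683143)]
collar [0.5164 0.1406 0.0261] [np.float64(0.002074602514943037), np.float64(0.002074602514942856)]
```

View pics/m2.png

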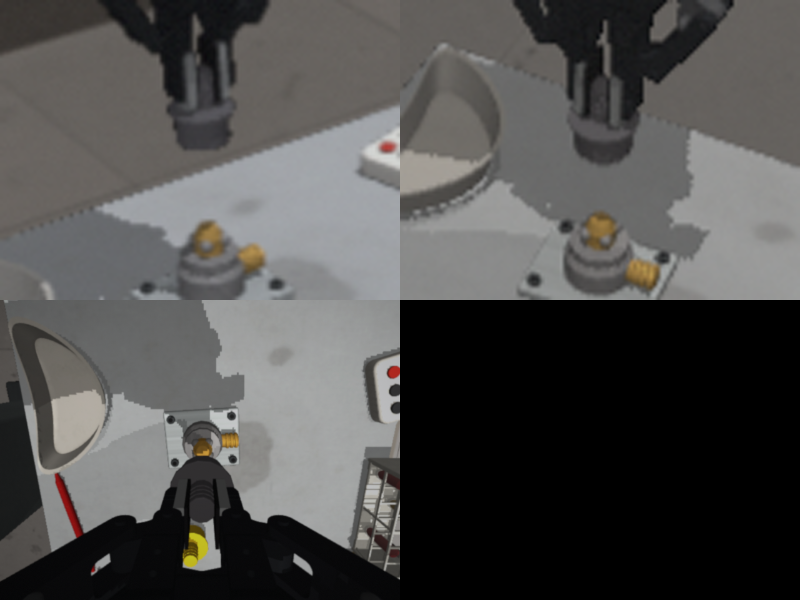

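The picture shows the cap hanging upright in the fingers. The stud is below it, at mosaic wrist (202, 448), with four plate screws around it at (171, 420), (231, 415), (175, 463) and (234, 458). I refine the stud axis from the screws and the collar in the wrist picture.

{"method": "send_rows", "body": {"motion": [[[0,-3,0,0],[0,-3,0,0],[0,0,0,0],[0,0,0,0],[0,0,0,0]]]}}

```text
clock: 10.35
tool_pos: [0.5161, 0.0843, 0.1372]
ee_rot: [0.707, 0.707, 0.0, -0.0]
contact_force: [-0.1, 0.2, -0.1]
finger_gap: 0.0127
grip_force: 78.2
```

```bash
cat > e.py <<'E'
from h import *
np.set_printoptions(precision=4,suppress=True)
st=env.get_state();print(st["tool_pos"],st["clock"]);C=cam("wrist",st)
im=env.get_image("wrist")[:,:,::-1].copy()
u=proj(C,[.516,.143,.03]);x,y=(u-[75,60]).astype(int);y=max(y,0);c=im[y:y+120,x:x+150];big=cv2.resize(c,(750,600),interpolation=cv2.INTER_CUBIC)
for t in ["stud_seat","stud_balls","collar","outlet","cap"]:
    for r in env.tip_of("wrist",t)[:2]:
        z={"stud_seat":.036,"stud_balls":.044,"collar":.028,"outlet":0}.get(t,st["tool_pos"][2]-.024);print(t,r["conf"],np.round(r["location"],1),atz(C,r["location"],z))
def circ(X,r,col):
    for a in np.linspace(0,6.28,60):
        p=(proj(C,np.array(X)+[r*np.cos(a),r*np.sin(a),0])-[x,y])*5+2;cv2.circle(big,tuple(int(v) for v in p),1,col,-1)
circ([.516,.143,.036],.018,(0,255,0));circ([.516,.143,.028],.021,(255,0,255));circ([.516,.143,.053],.002,(0,0,255))
print(x,y);cv2.imwrite("pics/m3.png",big);cv2.imwrite("pics/w3raw.png",im)
E
python3 e.py
```

```text
[0.5161 0.0843 0.1372] 10.35
stud_seat 0.73 [322.  136.3] [0.5164 0.1424 0.036 ]
stud_balls 0.85 [324.6 135.4] [0.5179 0.1433 0.044 ]
outlet 0.63 [325.2 130.7] [0.5185 0.1443 0.    ]
cap 0.62 [324.8 284.1] [0.5179 0.0839 0.1132]
246 74
```

View pics/m3.png

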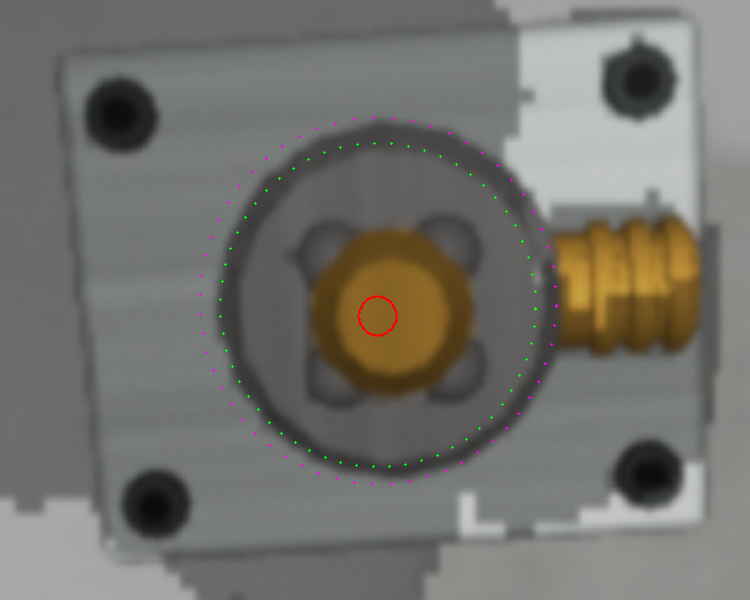

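The picture shows the stud's nose centred at (392, 315) and the balls round (392, 311), against the predicted (378, 316). So the stud lies about 1.4 mm further in +x than assumed. Next I check the held cap in the same camera.

```bash
cat > f.py <<'E'
from h import *
st=env.get_state();print(st["tool_pos"]);C=cam("wrist",st);im=cv2.imread("pics/w3raw.png");T=np.array(st["tool_pos"])
x,y=(proj(C,T-[0,0,.012])-[75,70]).astype(int);big=cv2.resize(im[y:y+120,x:x+150],(750,600),interpolation=cv2.INTER_CUBIC)
big=np.clip(big.astype(float)*2,0,255).astype(np.uint8)
def circ(X,r,col):
    for a in np.linspace(0,6.28,90):
        p=(proj(C,np.array(X)+[r*np.cos(a),r*np.sin(a),0])-[x,y])*5+2;cv2.circle(big,tuple(int(v) for v in p),1,col,-1)
circ(T-[0,0,.024],.0165,(0,255,0));circ(T-[0,0,.003],.02,(255,0,255));circ(T+[0,0,.021],.008,(0,0,255))
print(x,y);cv2.imwrite("pics/m4.png",big)
E
python3 f.py
```

```text
[0.51610063 0.0838987  0.13709861]
245 224
```

View pics/m4.png

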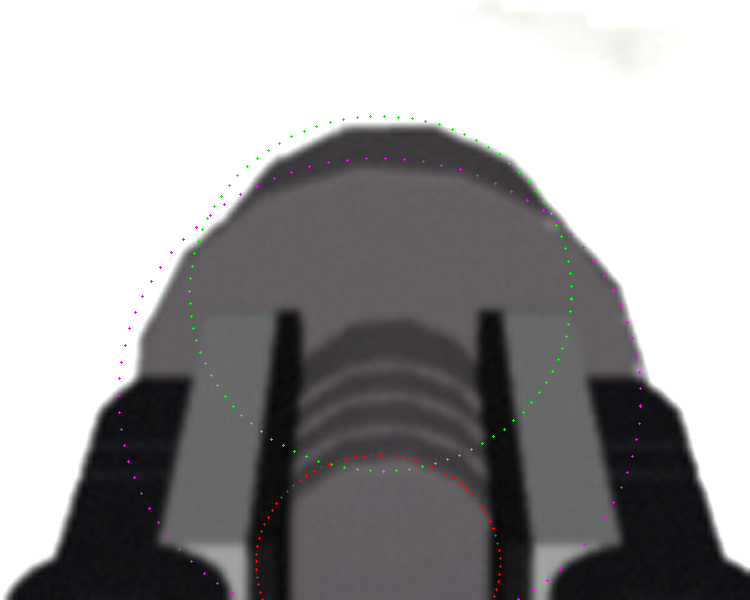

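The picture shows the cap brim centred at column 392 against the predicted 380. The cap is centred between the fingers, and this camera carries a bias of about +0.9 mm in x. I take one closer look at the stud near the optical centre to settle y.

{"method": "send_rows", "body": {"motion": [[[0,2,0,0],[0,1.6,0,0],[0,0,0,0],[0,0,0,0],[0,0,0,0]]]}}

```text
clock: 11.15
tool_pos: [0.5162, 0.1182, 0.137]
ee_rot: [0.707, 0.707, -0.0, 0.0]
contact_force: [-0.1, -1.4, -0.0]
finger_gap: 0.0133
grip_force: 78.2
```

```bash
sed -e 's/\.516,\.143/.5174,.1435/g' -e 's/m3/m5/;s/w3raw/w5raw/' e.py > g.py; python3 g.py
```

```text
[0.5162 0.1182 0.137 ] 11.15
stud_seat 0.78 [324.3 192.6] [0.518  0.1437 0.036 ]
stud_balls 0.64 [320.1 339.1] [0.5155 0.0508 0.044 ]
collar 0.64 [320.8 337.4] [0.5159 0.0428 0.028 ]
collar 0.57 [321.6 189.5] [0.5164 0.1442 0.028 ]
outlet 0.82 [323.5 181.2] [0.5177 0.1449 0.    ]
outlet 0.44 [324.4 189.8] [0.5183 0.139  0.    ]
cap 0.85 [322.6 284.2] [0.517  0.1178 0.113 ]
cap 0.76 [309.4 350.1] [0.5111 0.0855 0.113 ]
248 131
```

View pics/m5.png

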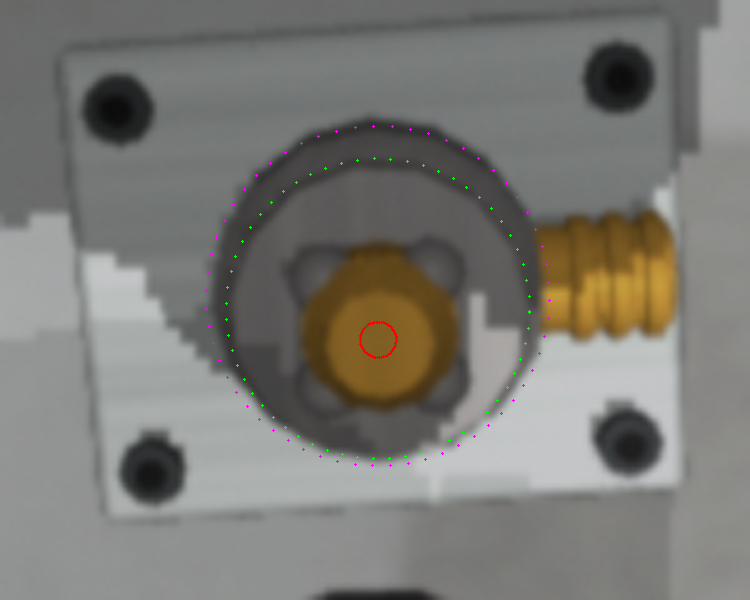

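The picture shows the nose disc centred at (381, 345) against the predicted (378, 340), so the residual is under 0.5 mm. The tool target is about (0.5168, 0.1433).

{"method": "send_rows", "body": {"motion": [[[0.1,2.5,0,0],[0,0,-2.5,0],[0,0,-2.2,0],[0,0,-0.8,0],[0,0,0,0]]]}}

```text
clock: 11.95
tool_pos: [0.5164, 0.1438, 0.0811]
ee_rot: [0.707, 0.707, -0.001, -0.001]
contact_force: [-0.2, -0.5, -0.0]
finger_gap: 0.0131
grip_force: 78.2
```

{"method": "send_rows", "body": {"motion": [[[0,0,-0.1,0],[0,0,-0.1,0],[0,0,-0.1,0],[0,0,0,0],[0,0,0,0]]]}}

```text
clock: 12.45
tool_pos: [0.5173, 0.1443, 0.0794]
ee_rot: [0.707, 0.707, 0.0, 0.0]
contact_force: [0.4, -0.4, 0.7]
finger_gap: 0.0132
grip_force: 78.2
```

{"method": "send_rows", "body": {"motion": [[[0,0,-0.1,0],[0,0,-0.1,0],[0,0,-0.1,0],[0,0,0,0],[0,0,0,0]]]}}

```text
clock: 12.95
tool_pos: [0.5171, 0.1443, 0.0761]
ee_rot: [0.707, 0.707, -0.0, -0.0]
contact_force: [-0.1, 0.6, -0.8]
finger_gap: 0.0129
grip_force: 78.2
```

{"method": "send_rows", "body": {"motion": [[[0,-0.1,-0.1,0],[0,0,-0.1,0],[0,0,-0.1,0],[0,0,0,0],[0,0,0,0]]]}}

```text
clock: 13.45
tool_pos: [0.5171, 0.1433, 0.0731]
ee_rot: [0.707, 0.707, -0.0, -0.0]
contact_force: [-0.6, -0.4, -0.6]
finger_gap: 0.0127
grip_force: 78.2
```

{"method": "send_rows", "body": {"motion": [[[0,0,-0.1,0],[0,0,-0.1,0],[0,0,0,0],[0,0,0,0],[0,0,0,0]]]}}

```text
clock: 13.95
tool_pos: [0.5172, 0.1434, 0.0713]
ee_rot: [0.707, 0.707, 0.0, -0.0]
contact_force: [-1.1, 0.1, 2.6]
finger_gap: 0.0133
grip_force: 78.4
```

{"method": "send_rows", "body": {"motion": [[[0,0,-0.1,0],[0,0,-0.1,0],[0,0,-0.1,0],[0,0,0,0],[0,0,0,0]]]}}

```text
clock: 14.45
tool_pos: [0.5178, 0.1436, 0.0694]
ee_rot: [0.707, 0.707, 0.001, 0.0]
contact_force: [-3.5, 0.1, 10.5]
finger_gap: 0.0132
grip_force: 79.8
```

{"method": "send_rows", "body": {"motion": [[[0,0,-0.1,0],[0,0,-0.1,0],[0,0,-0.1,0],[0,0,0,0],[0,0,0,0]]]}}

```text
clock: 14.95
tool_pos: [0.5168, 0.1432, 0.0645]
ee_rot: [0.707, 0.707, -0.0, -0.0]
contact_force: [0.7, 1.0, -4.2]
finger_gap: 0.013
grip_force: 78.0
```

Clicked through; now I press it home.

{"method": "send_rows", "body": {"motion": [[[0,0,-0.1,0],[0,0,-0.1,0],[0,0,-0.1,0],[0,0,0,0],[0,0,0,0]]]}}

```text
clock: 15.45
tool_pos: [0.5169, 0.1432, 0.0619]
ee_rot: [0.707, 0.707, -0.0, -0.0]
contact_force: [-0.1, -0.1, -6.0]
finger_gap: 0.0132
grip_force: 78.0
```

{"method": "send_rows", "body": {"motion": [[[0,0,-0.1,0],[0,0,-0.1,0],[0,0,0,0],[0,0,0,0],[0,0,0,0]]]}}

```text
clock: 15.95
tool_pos: [0.5177, 0.1434, 0.0607]
ee_rot: [0.707, 0.707, 0.001, 0.0]
contact_force: [-0.1, -0.3, 3.8]
finger_gap: 0.013
grip_force: 79.2
```

{"method": "send_rows", "body": {"motion": [[[0,0,-0.1,0],[0,0,-0.1,0],[0,0,0,0],[0,0,0,0],[0,0,0,0]]]}}

```text
clock: 16.45
tool_pos: [0.5181, 0.1434, 0.0605]
ee_rot: [0.707, 0.707, 0.001, 0.001]
contact_force: [-6.0, -1.7, 21.0]
finger_gap: 0.0125
grip_force: 81.2
```

{"method": "send_rows", "body": {"motion": [[[0,0,-0.1,0],[0,0,0,0],[0,0,0,0],[0,0,0,0],[0,0,0,0]]]}}

```text
clock: 16.95
tool_pos: [0.5181, 0.1435, 0.0604]
ee_rot: [0.707, 0.707, 0.001, 0.001]
contact_force: [-10.6, -4.3, 30.2]
finger_gap: 0.0129
grip_force: 82.2
```

Run:
```python
from h import *
im=env.get_image("side")[:,:,::-1];cv2.imwrite("pics/m7.png",cv2.resize(im[130:360,210:430],(574,600)))
print(env.get_state()["contact_force"])
```

```text
[-10.73133994  -4.59038772  29.6940936 ]
```

View pics/m7.png

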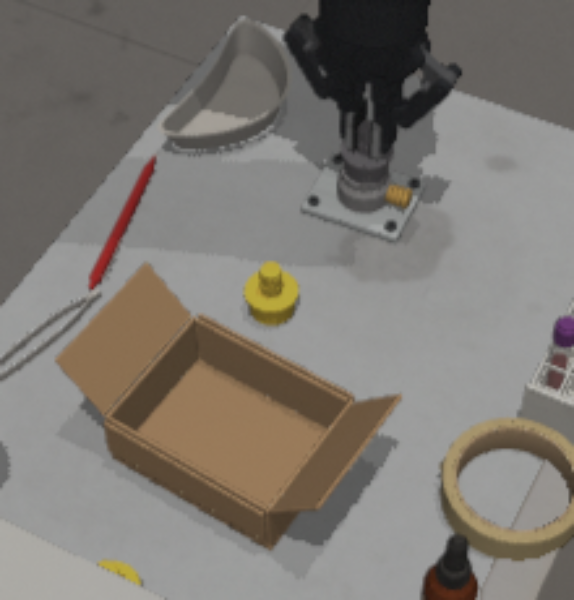

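The picture shows the cap seated on the collar at (365, 165), both flaps folded back at (130, 335) and (345, 450), and the carton empty.

```bash
python3 -c "
from station import env
print(env.sign_off())"
```

```text
the job is handed in; nothing more can be done
None
```

I handed the job in at about 17 s of the 51 s allowed: both flaps are folded back, and the grey cap has clicked over the stud and sits home on the collar, with the fingers still pressing it down at about 30 N. The hand-in returned no verdict.

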